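# Fetch the green salsa from the latched condiment chest

### The job

Give the red latch knob on the front of the steel condiment chest its quarter turn clockwise, swing the lid up until it stands upright or further back, and leave it open. Then take the jar with the green cap out of the chest and set it down gently, upright, on the blue tray, and let go. Leave the red-capped jar, the salt shaker and the bowl of limes where they are.

Things in the scene. Friction and masses are not known exactly. Their poses are not given: they have to be found in the camera images.
- chest: Fixed open steel box, 180 (x) by 300 (y) by 100 mm high, walls and floor 5 mm thick. Origin: centre of its underside, on the table. x points from the latch side (front, nearest the robot) to the hinge side, z up. A dark ledge at the front (50 mm deep, 90 wide, top 97.5 mm up) carries the latch, whose vertical axis is at x -115, y +80 mm. Two jars stand on its floor.
- latch_grip (a point): On the vertical axis of the latch knob, 138.5 mm above the table, where to grip. Red upright bar 44 mm long, 12 mm thick, from 115 to 151 mm above the table; under it, along the bar, a dark cam ear (14 mm wide, reaching 45 mm from the axis, 110 to 115 mm above the table). This frame's x points along the bar towards the ear and turns with the knob.
- latch (a joint): Angle of the latch knob, rad. 0: bar and ear point along the chest's +x, the ear over the lid's front edge, holding it shut. Grows to 1.57 as the knob is turned clockwise seen from above; the ear then points along the chest's -y. The ear clears the lid from about 1.2. Stiff (0.08 N m), stays where left.
- lid_bar (a point): Middle of the lid's black lift bar: round, 12 mm thick, 90 mm long, parallel to the chest's y, its centre line 35 mm above the lid's top face, on two end posts. With the lid closed it is at x -65, y -40 mm in the chest's frame, 143.5 mm above the table. It moves with the lid.
- lid (a joint): Opening of the aluminium lid, rad: 0 closed, 1.57 upright, 1.9 stop. Plate 180 by 300 by 8 mm, 0.5 kg, hinged along the chest's far (+x) edge; it swings up and away from the latch side and stays at any angle (hinge friction 0.65 N m). Its underside is level with the hinge line when closed; the bar lies 155 mm from the hinge along the lid and 43 mm above the underside.
- lid_hinge (a point): Middle of the lid's hinge line, at x = +90, y = 0 mm in the chest's frame, 100.5 mm above the table.
- jar_green: Loose closed jar, a straight cylinder 52 mm in diameter and 80 mm tall with a green cap (top 18 mm) and green contents, about 0.25 kg. Origin: centre of its underside, z up. It stands in the chest, in the left or the right half, its underside 5 mm above the table; the yaw means nothing.
- jar_red: The other jar in the chest, same shape and size, with red cap and red contents. Origin: centre of its underside. To be left alone.
- tray: Fixed blue serving tray, 200 mm (x) by 220 mm (y), rim 16 mm high and 4 mm thick, floor 4 mm thick. Origin: centre of its underside, on the table.
- shaker: Loose salt shaker, clear with steel top, 44 mm in diameter, 94 mm tall. Origin: centre of its underside. To be left alone.
- lime_bowl: Loose aluminium bowl of limes, 140 mm in diameter, 94 mm tall with the limes. Origin: centre of its underside. To be left alone.

How it is judged:
By the outcome, as a careful person would: the job done as asked, in the order asked, and still so for the second after the job is handed in, with the robot touching nothing.
It also fails if it takes over 72 s, if anything falls off the work surface, if the arm or the gripper's body presses on something with over 40 N, if the wrist force passes 120 N, or if a joint passes its speed limit or range.

### The arm

A 6-joint arm with a two-finger parallel gripper is mounted at the origin on the work surface. World frame = base frame: x ahead of the robot, y to its left, z up, the work surface at z = 0. Lengths are in m, angles in degrees, forces in N, time in s.
With the tool pointing down it reaches from about 0.35 to 0.875 m from the base axis. Payload 4.2 kg.
Tool frame: the origin (TCP) lies at the very end of the fingers, on their centre line; the grasp point (between the pads) lies 19 mm behind it; z points along the fingers, y is the direction in which the jaws open and shut (so a half turn about z gives the same grasp; the last joint's range is limited). The gripper opens to 87 mm and grips with 3 to 60 N. Pads are 19 mm wide; open, the fingers measure 117 mm over their backs; the gripper's body (75 mm by 190 mm) begins 51 mm behind the grasp point.
Start: joints at [85.863, 22.042, 0.453, 0, -68.411, -14.817], TCP at [0.203, 0.591, 0.223] pointing down, gripper open.
Joint ranges: [-179.83, 179.83], [-69.29, 118.12], [-61.27, 80.66], [-181.25, 117.63], [-171.15, -9.14], [-177.46, 177.46]. Speed limits (degrees/s): [159.86, 159.86, 180, 180, 180, 180].

### API

Orientations are given as a 3x3 rotation matrix whose columns are the frame's x, y, z axes.
In Python, from rig import bot gives the robot as it stands.
- The arm moves only by the tool step_arm, never from a script. Its argument "rows" is a list of rows, each an object with "slide": the shift along the tool's x, y, z each as a share of 0.03 m, from -1 to 1, a list of three; "rot": the turn, a rotation vector about the tool's x, y, z each as a share of 5 degrees, from -1 to 1, a list of three; "gripper": the gripper command: -1 is fully open, 1 is shut, values between are in proportion. A call has 1 to 12 rows; each row shifts and turns the commanded pose from where the row before left it, along the tool's axes as they then stand; what a row does not reach is not made up. A row lasts 1/8 s, in which the tool goes at most 62.5 mm and 10.7 degrees, less where a joint would pass 70% of its speed; a pose out of reach is approached as far as the arm can. A call with a number of a shift or a turn outside -1 to 1 is refused whole. A call with a gripper value outside its range is refused whole. The fingers move at their own pace and stop on an object; "newtons" is the grip in N (left out, the last holds). Time passes only in rows, so rows that do not move let the fingers close. It gives the time, the measured TCP pose, the force and the opening at its end, in the units of the state.
- bot.sense(): the state, without advancing time (a new reading comes with each control period).
- bot.read_camera(name): name is "side" or "top" or "wrist"; returns a dict with "color" (400x640x3 uint8, red, green, blue), "range_z" (400x640 float32, m along the optical axis (not along the pixel's ray), 0 where there is no reading), "camera_matrix" (3x3 intrinsics, pixels), "rvec" (rotation vector, rad) and "tvec" (3), from world to camera coordinates, as OpenCV has them; the wrist camera has in their place "tool_from_camera" (4x4, takes a point from camera to tool coordinates, whose origin is the TCP and whose axes are the flange's). Camera axes: x right, y down, z forward; pixel columns grow to the right and rows downward; lengths in m; the calibration is good to about 2 mm. A picture is of the moment at which its call begins: read the wrist's pose just before it.
- bot.hand_in(): hands the job in, once; it reports no verdict.
Trained networks look in the newest picture that a camera, given by its name, has taken for a name from the list of things; names that differ only in an ending like _2 or _b are one class to them, and where a whole thing is asked for, a point or a joint stands for the part that bears it (a point fixed in the world has none). Each returns a list of dicts, best first, with "conf" (0 to 1); they miss things now and then, are a little off and sometimes report something else, mostly with a low value. They report only what shows in the picture. A call takes as long as a camera call.
- bot.spot_in(camera, name): "box" ([left, top, right, bottom] in pixels, round what is visible of it).
The state is a dict: "t": time; "qpos": joint angles; "joint_vel": joint speeds; "joint_efforts": joint torques, N m; "position": TCP position; "tcp_rot": TCP orientation; "wrist_force": force on the tool from outside, world axes, zero at the start; "wrist_torque": the same for the moment, N m; "opening": finger opening in m.
Only numpy, scipy, OpenCV 4.12 (cv2) and the standard library are available. Lean on these libraries where they do the work, as an engineer would, in place of code of your own. Each camera call takes 0.05 s, during which the arm holds its last target.

## Working session

There is one attempt and no reset: what is moved stays moved. The work goes in short steps, Python scripts to look and compute and a tool call to move; the robot and the scene stay as the last step left them, time stands still between calls to the robot, and variables do not carry over. Pictures are saved under pics/ and viewed, and the job is handed in when it is done.

Besides the shell and the picture viewer there is one more tool, called as name(argument=value, ...), one argument or row to a line, values as JSON. step_arm: Moves the arm, as the interface text tells. Its arguments: {"type":"object","properties":{"rows":{"type":"array"},"newtons":{"type":"number"}},"required":["rows"]}

```bash
ls; mkdir -p pics
cat > h.py <<'E'
import numpy as np,cv2
from rig import bot
def shot(n,f):
    d=bot.read_camera(n); cv2.imwrite('pics/'+f,d['color'][:,:,::-1]); return d
def w2c(d):
    R=cv2.Rodrigues(np.array(d['rvec'],float))[0]; return R,np.array(d['tvec'],float).reshape(3)
def cloud(d,s=None):
    K=np.array(d['camera_matrix']);z=d['range_z'];v,u=np.mgrid[0:400,0:640]
    P=np.stack([(u-K[0,2])/K[0,0]*z,(v-K[1,2])/K[1,1]*z,z],-1)
    if 'rvec' in d:
        R,t=w2c(d); return (P-t)@R
    T=np.array(d['tool_from_camera']);P=P@T[:3,:3].T+T[:3,3]
    return P@np.array(s['tcp_rot']).T+np.array(s['position'])
E
python3 - <<'E'
from h import *
s=bot.sense();print(s)
for n in ['side','top','wrist']:
    d=shot(n,n+'0.png')
    np.savez('pics/'+n+'0.npz',**d)
    for k in ['chest','latch','lid_bar','lid','jar_green','tray','shaker','lime_bowl','jar_red']:
        print(n,k,[(np.round(r['box']).tolist(),round(r['conf'],2)) for r in bot.spot_in(n,k)[:2]])
E
```

```text
pics
{'t': 0.0, 'qpos': array([ 8.58648970e+01,  2.20899118e+01,  3.78547160e-01, -2.95106901e-02,
       -6.84118603e+01, -1.48165707e+01]), 'joint_vel': array([ 0.03508943,  0.13977435,  0.06745264,  0.04301911, -0.08235125,
       -0.0459658 ]), 'joint_efforts': array([-5.04392101e-04, -3.90665781e+01,  1.87402511e+01,  4.21972454e+00,
        1.10196567e-02, -1.90972401e-04]), 'position': array([0.20276407, 0.59054085, 0.2214588 ]), 'tcp_rot': array([[ 9.45731138e-01, -3.24949557e-01, -6.32760958e-04],
       [-3.24950161e-01, -9.45728787e-01, -2.11050019e-03],
       [ 8.73858491e-05,  2.20158153e-03, -9.99997573e-01]]), 'wrist_force': array([ 0.69434213, -0.55226638,  0.31413542]), 'wrist_torque': array([ 0.0368544 ,  0.0137404 , -0.06047607]), 'opening': 0.0867250194546188}
side chest [([263.0, 163.0, 354.0, 260.0], 0.89)]
side latch [([264.0, 164.0, 284.0, 188.0], 0.83)]
side lid_bar [([277.0, 161.0, 354.0, 231.0], 0.91)]
side lid [([280.0, 162.0, 355.0, 234.0], 0.86)]
side jar_green []
side tray []
side shaker [([406.0, 255.0, 425.0, 290.0], 0.7)]
side lime_bowl [([242.0, 137.0, 282.0, 164.0], 0.78)]
side jar_red [([243.0, 139.0, 281.0, 165.0], 0.52)]
top chest [([253.0, 154.0, 380.0, 248.0], 0.78)]
top latch [([254.0, 151.0, 379.0, 247.0], 0.69), ([272.0, 222.0, 287.0, 244.0], 0.47)]
top lid_bar [([256.0, 156.0, 381.0, 248.0], 0.78)]
top lid [([256.0, 152.0, 380.0, 244.0], 0.8), ([270.0, 221.0, 285.0, 243.0], 0.56)]
top jar_green [([255.0, 160.0, 378.0, 246.0], 0.22)]
top tray [([400.0, 188.0, 484.0, 264.0], 0.55)]
top shaker [([423.0, 154.0, 451.0, 174.0], 0.71)]
top lime_bowl [([164.0, 183.0, 212.0, 231.0], 0.77)]
top jar_red []
wrist chest []
wrist latch []
wrist lid_bar []
wrist lid []
wrist jar_green []
wrist tray []
wrist shaker []
wrist lime_bowl []
wrist jar_red []
```

View pics/side0.png

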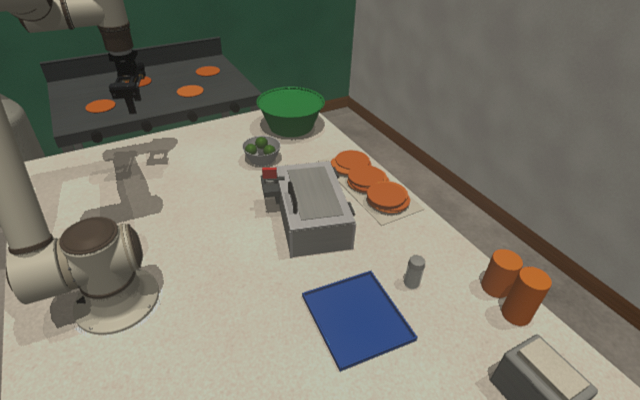

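View pics/top0.png

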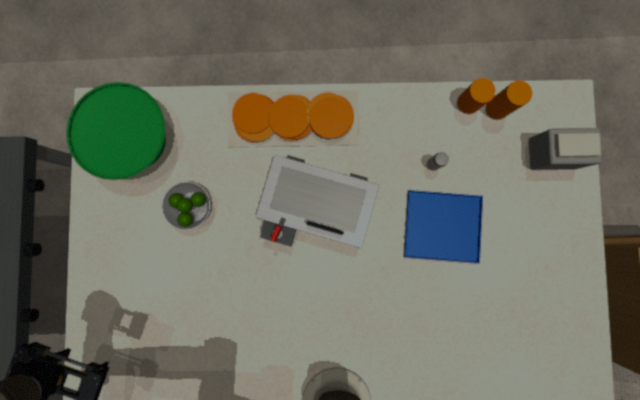

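Run:
```python
from h import *
d=np.load('pics/top0.npz');R,t=w2c(d);print(d['camera_matrix'],-R.T@t,R)
P=cloud(d)
for nm,(a,b,c,e) in dict(tray=(400,188,484,264),sh=(423,154,451,174),bowl=(164,183,212,231)).items():
    q=P[b:e,a:c].reshape(-1,3);print(nm,np.round([q[q[:,2]>.01].min(0),q[q[:,2]>.01].max(0)],3))
# lid plane
q=P[140:255,245:390];m=(abs(q[...,2]-.1085)<.006)
pts=q[m];r=cv2.minAreaRect((pts[:,:2]*1000).astype(np.float32));print('lid',m.sum(),r,np.round(cv2.boxPoints(r)))
c=d['color'].astype(int);red=(c[...,0]>120)&(c[...,1]<70)&(c[...,2]<80)&(P[...,2]>.12)&(P[...,2]<.17)
v,u=np.nonzero(red);print('red',red.sum(),P[red].mean(0),u.mean(),v.mean())
r=cv2.minAreaRect((P[red][:,:2]*1000).astype(np.float32));print(r)
h=(q[...,2]>.135)&(q[...,2]<.16);print('bar',h.sum(),cv2.minAreaRect((q[h][:,:2]*1000).astype(np.float32)))
```

```text
[[374.717145     0.         321.68959427]
 [  0.         374.717145   201.26638956]
 [  0.           0.           1.        ]] [0.50246269 0.0215412  1.1252364 ] [[-0.01193726 -0.99986789 -0.01103167]
 [-0.99719916  0.01271857 -0.07370263]
 [ 0.07383321  0.01012096 -0.99721925]]
tray [[ 0.398 -0.441  0.01 ]
 [ 0.615  0.022  1.125]]
sh [[ 0.502 -0.321  0.011]
 [ 0.71   0.022  1.125]]
bowl [[0.502 0.022 0.01 ]
 [0.64  0.487 1.125]]
lid 7082 ((566.4354248046875, 49.39129638671875), (301.1326904296875, 226.40135192871094), 73.17333221435547) [[ 414.  -62.]
 [ 631. -127.]
 [ 718.  161.]
 [ 502.  226.]]
red 59 [0.51237923 0.12195511 0.15117145] 286.7118644067797 225.84745762711864
((679.3526000976562, -151.46453857421875), (25.342193603515625, 750.1798706054688), 31.332775115966797)
bar 262 ((502.00732421875, 73.26031494140625), (42.923377990722656, 190.40835571289062), 5.184961318969727)
```

Run:
```python
from h import *
d=np.load('pics/top0.npz')
P=cloud(d);ok=d['range_z']>0
def box(m): 
    r=cv2.minAreaRect((P[m][:,:2]*1000).astype(np.float32));return r,np.round(cv2.boxPoints(r)).tolist()
def reg(a,b,c,e):
    m=np.zeros((400,640),bool);m[b:e,a:c]=1;return m&ok
L=reg(245,140,390,258)&(abs(P[...,2]-.1085)<.004)
print('z lid',np.median(P[L][:,2]),'table',np.median(P[300:330,450:550,2]))
c=d['color'].astype(int);lum=c.sum(-1)
L2=L&(lum>300)
n,lab,st,ce=cv2.connectedComponentsWithStats(L2.astype(np.uint8));k=1+np.argmax(st[1:,4]);print(st[k],box(lab==k))
red=(c[...,0]>1.8*c[...,1])&(c[...,0]>90)&reg(255,210,300,255)
print('red',red.sum(),[box(red&(P[...,2]>.14)&(P[...,2]<.16))],np.median(P[red],0))
B=reg(295,212,350,242)&(P[...,2]>.13)&(P[...,2]<.16)
print('bar',B.sum(),box(B),P[B].mean(0))
T=reg(395,180,490,270)&(c[...,2]>1.5*c[...,0])&(P[...,2]<.03);print('tray',box(T),P[T].mean(0))
S=reg(420,145,455,180)&(P[...,2]>.08)&(P[...,2]<.11);print('shaker',P[S].mean(0),S.sum())
Bo=reg(160,175,216,235)&(P[...,2]>.03)&(P[...,2]<.1);print('bowl',box(Bo))
im=d['color'][140:270,150:500];cv2.imwrite('pics/topcrop.png',cv2.resize(im[...,::-1],None,fx=2.25,fy=2.25,interpolation=2))
```

```text
z lid 0.10959727876005747 table 0.00017017974008566903
[ 256  155  123   93 6274] (((579.8018188476562, 44.75431823730469), (299.9832763671875, 180.53794860839844), 73.17779541015625), [[450.0, -73.0], [623.0, -125.0], [710.0, 162.0], [537.0, 214.0]])
red 79 [(((493.7900390625, 153.79612731933594), (11.970199584960938, 41.052513122558594), 66.8990707397461), [[473.0, 156.0], [510.0, 140.0], [515.0, 151.0], [477.0, 167.0]])] [0.49360307 0.1534309  0.15154908]
bar 176 (((505.6203918457031, 25.175697326660156), (100.33029174804688, 11.819352149963379), 73.32330322265625), [[486.0, -21.0], [497.0, -25.0], [526.0, 72.0], [514.0, 75.0]]) [0.50577762 0.02557165 0.1489085 ]
tray (((506.7926025390625, -324.2607116699219), (219.62466430664062, 196.72879028320312), 84.79838562011719), [[399.0, -425.0], [595.0, -443.0], [615.0, -224.0], [419.0, -206.0]]) [ 0.50630799 -0.32751492  0.00512769]
shaker [ 0.69208941 -0.3000899   0.09065107] 172
bowl (((574.4816284179688, 421.32855224609375), (136.844482421875, 134.7031707763672), 89.31584167480469), [[506.0, 354.0], [641.0, 352.0], [643.0, 489.0], [508.0, 491.0]])
```

View pics/topcrop.png

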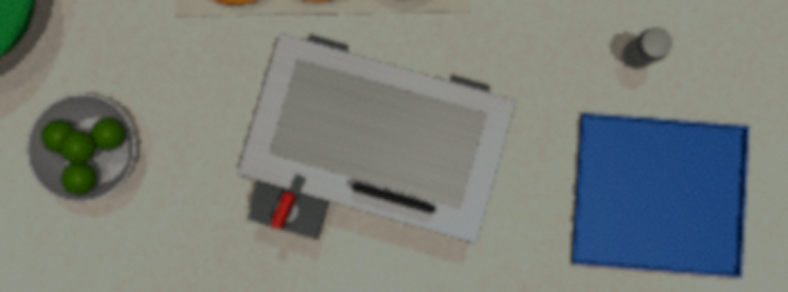

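step_arm(
  rows=[
    {"slide":[0.99,0.757,0],"rot":[0,0,0],"gripper":-1},
    {"slide":[0.99,0.757,0],"rot":[0,0,0],"gripper":-1},
    {"slide":[0.99,0.757,0],"rot":[0,0,0],"gripper":-1},
    {"slide":[0.99,0.757,0],"rot":[0,0,0],"gripper":-1},
    {"slide":[0.99,0.757,0],"rot":[0,0,0],"gripper":-1},
    {"slide":[0.99,0.757,0],"rot":[0,0,0],"gripper":-1},
    {"slide":[0.99,0.757,0],"rot":[0,0,0],"gripper":-1},
    {"slide":[0.99,0.757,0],"rot":[0,0,0],"gripper":-1},
    {"slide":[0.99,0.757,0],"rot":[0,0,0],"gripper":-1},
    {"slide":[0.99,0.757,0],"rot":[0,0,0],"gripper":-1},
    {"slide":[0.99,0.757,0],"rot":[0,0,0],"gripper":-1},
    {"slide":[0.99,0.757,0],"rot":[0,0,0],"gripper":-1},
  ],
)

```text
t: 3.0
position: [0.4522, 0.2166, 0.2228]
tcp_rot: [[0.946, -0.325, 0.001], [-0.325, -0.946, 0.0], [0.0, -0.001, -1.0]]
wrist_force: [0.5, -0.4, -0.3]
opening: 0.0866
```

step_arm(
  rows=[
    {"slide":[0.8,0.6,0],"rot":[0,0,0],"gripper":-1},
    {"slide":[0,0,0],"rot":[0,0,0],"gripper":-1},
    {"slide":[0,0,0],"rot":[0,0,0],"gripper":-1},
  ],
)

```text
t: 3.38
position: [0.4683, 0.193, 0.2226]
tcp_rot: [[0.946, -0.325, 0.0], [-0.325, -0.946, 0.0], [-0.0, -0.0, -1.0]]
wrist_force: [-1.0, -0.2, 0.2]
opening: 0.0869
```

```bash
cat >> h.py <<'E'
np.set_printoptions(precision=4,suppress=True)
def st():
    s=bot.sense();R=np.array(s['tcp_rot']);print('t',round(s['t'],2),'p',s['position'],'yaw',np.degrees(np.arctan2(R[1,0],R[0,0])),'q',np.array(s['qpos']),'F',s['wrist_force'],'T',s['wrist_torque'],'op',s['opening']);return s
def delta(s,tgt):
    d=np.array(s['tcp_rot']).T@(np.array(tgt)-s['position']);print('tool delta/0.03',d/.03)
E
python3 - <<'E'
from h import *
s=st();d=shot('wrist','w1.png');np.savez('pics/w1.npz',**d)
P=cloud(d,s);c=d['color'].astype(int)
m=(c[...,0]>1.8*c[...,1])&(c[...,0]>60)&(P[...,2]>.14)&(P[...,2]<.16)&(d['range_z']>0)
print(m.sum(),cv2.minAreaRect((P[m][:,:2]*1000).astype(np.float32)),P[m].mean(0))
delta(s,[.493,.1543,.1195])
E
```

```text
t 3.38 p [0.4683 0.193  0.2226] yaw -18.961229301232624 q [ 40.7853  10.4556 -15.872   -0.0079 -63.664   30.257 ] F [-0.9992 -0.2224  0.2442] T [-0.0203  0.0612 -0.0283] op 0.08691533573189475
854 ((491.80389404296875, 156.87686157226562), (12.119251251220703, 41.68738555908203), 66.35559844970703) [0.493  0.1571 0.1511]
tool delta/0.03 [1.1992 0.9517 3.4354]
```

View pics/w1.png

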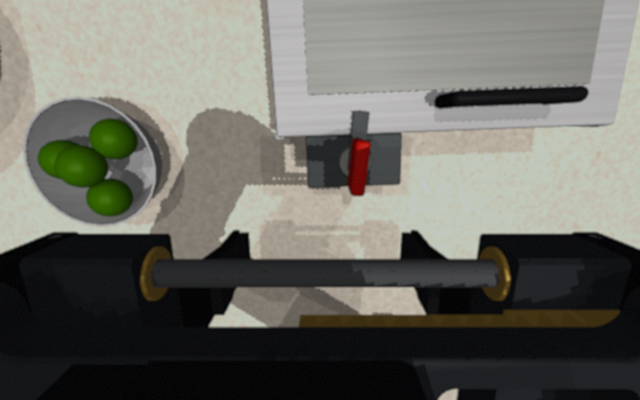

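step_arm(
  rows=[
    {"slide":[0.59,0.467,0],"rot":[0,0,0],"gripper":-1},
    {"slide":[0.59,0.466,0],"rot":[0,0,0],"gripper":-1},
    {"slide":[0,0,0.8],"rot":[0,0,0.9],"gripper":-1},
    {"slide":[0,0,0.8],"rot":[0,0,0],"gripper":-1},
    {"slide":[0,0,0.8],"rot":[0,0,0],"gripper":-1},
    {"slide":[0,0,0.6],"rot":[0,0,0],"gripper":-1},
    {"slide":[0,0,0.435],"rot":[0,0,0],"gripper":-1},
    {"slide":[0,0,0],"rot":[0,0,0],"gripper":-1},
    {"slide":[0,0,0],"rot":[0,0,0],"gripper":-1},
  ],
)

```text
t: 4.55
position: [0.4933, 0.1553, 0.1202]
tcp_rot: [[0.918, -0.397, 0.001], [-0.397, -0.918, 0.001], [0.001, -0.001, -1.0]]
wrist_force: [1.0, 0.6, -0.1]
opening: 0.087
```

step_arm(
  newtons=25,
  rows=[
    {"slide":[0,0,0],"rot":[0,0,0],"gripper":1},
    {"slide":[0,0,0],"rot":[0,0,0],"gripper":1},
    {"slide":[0,0,0],"rot":[0,0,0],"gripper":1},
    {"slide":[0,0,0],"rot":[0,0,0],"gripper":1},
    {"slide":[0,0,0],"rot":[0,0,0],"gripper":1},
    {"slide":[0,0,0],"rot":[0,0,0],"gripper":1},
  ],
)

```text
t: 5.3
position: [0.4928, 0.1548, 0.1195]
tcp_rot: [[0.917, -0.398, -0.0], [-0.398, -0.917, -0.0], [-0.0, 0.0, -1.0]]
wrist_force: [0.3, -0.3, -0.4]
opening: 0.0349
```

Run:
```python
from h import *
s=st();d=shot('wrist','w2.png');shot('side','s2.png')
```

```text
t 5.3 p [0.4928 0.1548 0.1195] yaw -23.452583543470155 q [ 35.4619  17.5131 -22.8896   0.0023 -49.6023  31.084 ] F [ 0.3082 -0.3239 -0.3978] T [0.0159 0.0359 0.0355] op 0.03492756850741202
```

View pics/w2.png

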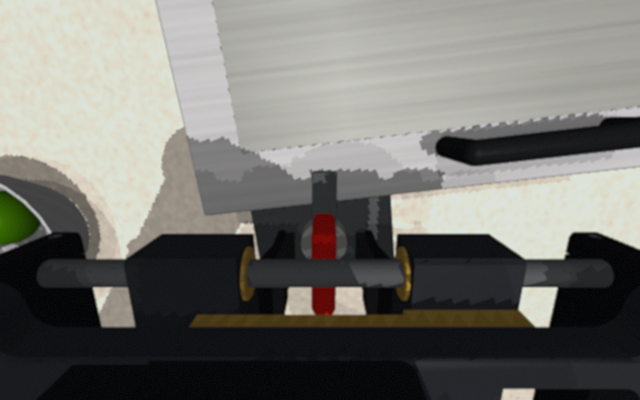

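step_arm(
  rows=[
    {"slide":[0,0,0],"rot":[0,0,0],"gripper":1},
    {"slide":[0,0,0],"rot":[0,0,0],"gripper":1},
    {"slide":[0,0,0],"rot":[0,0,0],"gripper":1},
    {"slide":[0,0,0],"rot":[0,0,0],"gripper":1},
  ],
)

```text
t: 5.9
position: [0.4931, 0.1554, 0.1195]
tcp_rot: [[0.917, -0.398, 0.001], [-0.398, -0.917, 0.001], [0.0, -0.001, -1.0]]
wrist_force: [0.4, 3.4, -0.5]
opening: 0.012
```

step_arm(
  rows=[
    {"slide":[0,0,0],"rot":[0,0,0.9],"gripper":1},
    {"slide":[0,0,0],"rot":[0,0,0.9],"gripper":1},
    {"slide":[0,0,0],"rot":[0,0,0.9],"gripper":1},
    {"slide":[0,0,0],"rot":[0,0,0.9],"gripper":1},
  ],
)

```text
t: 6.4
position: [0.4929, 0.1551, 0.1195]
tcp_rot: [[0.748, -0.663, 0.0], [-0.663, -0.748, 0.0], [0.0, -0.0, -1.0]]
wrist_force: [-0.3, 3.1, -0.9]
opening: 0.0119
```

step_arm(
  rows=[
    {"slide":[0,0,0],"rot":[0,0,1],"gripper":1},
    {"slide":[0,0,0],"rot":[0,0,1],"gripper":1},
    {"slide":[0,0,0],"rot":[0,0,1],"gripper":1},
    {"slide":[0,0,0],"rot":[0,0,1],"gripper":1},
    {"slide":[0,0,0],"rot":[0,0,1],"gripper":1},
    {"slide":[0,0,0],"rot":[0,0,1],"gripper":1},
    {"slide":[0,0,0],"rot":[0,0,1],"gripper":1},
    {"slide":[0,0,0],"rot":[0,0,1],"gripper":1},
    {"slide":[0,0,0],"rot":[0,0,1],"gripper":1},
    {"slide":[0,0,0],"rot":[0,0,1],"gripper":1},
    {"slide":[0,0,0],"rot":[0,0,1],"gripper":1},
    {"slide":[0,0,0],"rot":[0,0,1],"gripper":1},
  ],
)

```text
t: 7.9
position: [0.4918, 0.1547, 0.1195]
tcp_rot: [[-0.201, -0.98, -0.002], [-0.98, 0.201, -0.0], [0.001, 0.002, -1.0]]
wrist_force: [-3.7, 2.4, 2.1]
opening: 0.0117
```

step_arm(
  rows=[
    {"slide":[0,0,0],"rot":[0,0,1],"gripper":1},
    {"slide":[0,0,0],"rot":[0,0,0],"gripper":1},
    {"slide":[0,0,0],"rot":[0,0,0],"gripper":1},
  ],
)

```text
t: 8.28
position: [0.4917, 0.1548, 0.1195]
tcp_rot: [[-0.282, -0.959, -0.002], [-0.959, 0.282, -0.0], [0.001, 0.002, -1.0]]
wrist_force: [-4.2, 4.3, 2.7]
opening: 0.0116
```

Run:
```python
from h import *
s=st();d=shot('wrist','w3.png')
```

```text
t 8.28 p [0.4917 0.1548 0.1195] yaw -106.3904674068145 q [ 35.4949  17.4705 -22.9156  -0.0755 -49.7204 -51.8366] F [-4.2195  4.3095  2.6905] T [ 1.1517  1.2161 -0.0717] op 0.011599541322149949
```

View pics/w3.png

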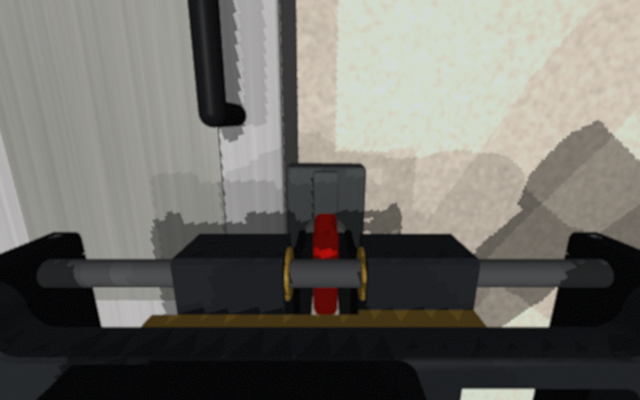

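step_arm(
  rows=[
    {"slide":[0,0,0],"rot":[0,0,0],"gripper":-1},
    {"slide":[0,0,0],"rot":[0,0,0],"gripper":-1},
    {"slide":[0,0,0],"rot":[0,0,0],"gripper":-1},
    {"slide":[0,0,-0.7],"rot":[0,0,0],"gripper":-1},
    {"slide":[0,0,-0.7],"rot":[0,0,0],"gripper":-1},
    {"slide":[0,0,-0.7],"rot":[0,0,0],"gripper":-1},
    {"slide":[0,0,0],"rot":[0,0,0],"gripper":-1},
  ],
)

```text
t: 9.2
position: [0.4937, 0.1552, 0.1839]
tcp_rot: [[-0.283, -0.959, 0.003], [-0.959, 0.283, 0.002], [-0.003, -0.003, -1.0]]
wrist_force: [-1.0, 0.1, -0.5]
opening: 0.0739
```

Run:
```python
from h import *
s=st();delta(s,[.5058,.0254,.1245]);d=shot('wrist','w4.png');d2=shot('top','t4.png')
P=cloud(d2);c=d2['color'].astype(int)
```

```text
t 9.2 p [0.4937 0.1552 0.1839] yaw -106.43749106916968 q [ 35.4478  13.4095 -17.9933   0.0304 -58.381  -51.9014] F [-0.9743  0.1126 -0.5209] T [ 0.0815 -0.0787 -0.0083] op 0.07387607378085925
tool delta/0.03 [ 4.0407 -1.6042  1.9745]
```

View pics/w4.png

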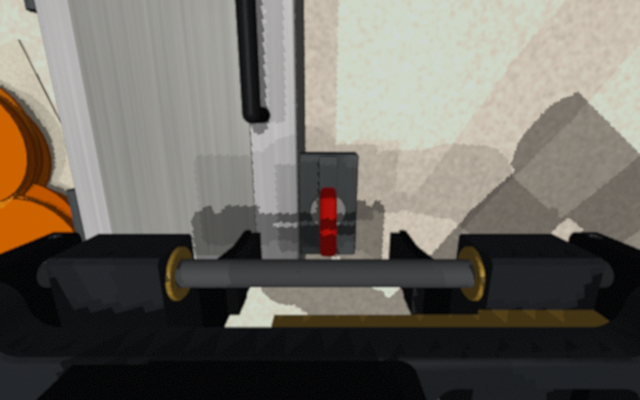

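step_arm(
  rows=[
    {"slide":[0.8,-0.32,0],"rot":[0,0,0],"gripper":-1},
    {"slide":[0.8,-0.32,0],"rot":[0,0,0],"gripper":-1},
    {"slide":[0.8,-0.32,0],"rot":[0,0,0],"gripper":-1},
    {"slide":[0.8,-0.32,0],"rot":[0,0,0],"gripper":-1},
    {"slide":[0.84,-0.32,0],"rot":[0,0,0],"gripper":-1},
    {"slide":[0,0,0],"rot":[0,0,0],"gripper":-1},
    {"slide":[0,0,0],"rot":[0,0,0],"gripper":-1},
  ],
)

```text
t: 10.18
position: [0.5041, 0.0251, 0.1817]
tcp_rot: [[-0.283, -0.959, -0.001], [-0.959, 0.283, -0.0], [0.001, 0.001, -1.0]]
wrist_force: [0.6, -0.3, 1.0]
opening: 0.0871
```

Run:
```python
from h import *
s=st();delta(s,[.5058,.0254,.1245]);d=shot('wrist','w5.png')
```

```text
t 10.18 p [0.5041 0.0251 0.1817] yaw -106.46255192010261 q [ 21.3005  12.4609 -19.619   -0.0118 -58.0037 -37.7568] F [ 0.5718 -0.2891  1.0262] T [ 0.1493 -0.0777 -0.0138] op 0.0870628161585697
tool delta/0.03 [-0.0266 -0.0526  1.9061]
```

View pics/w5.png

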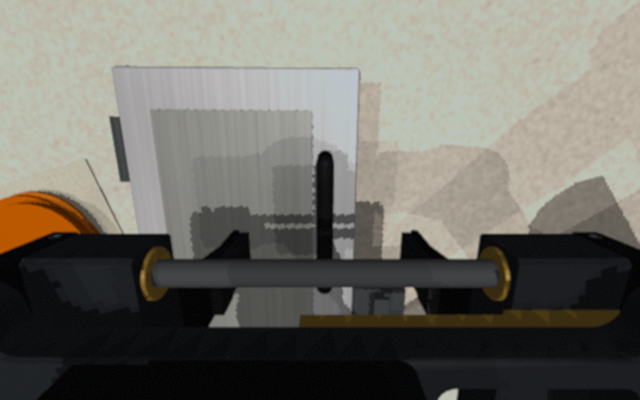

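step_arm(
  newtons=30,
  rows=[
    {"slide":[0,-0.05,0.6],"rot":[0,0,0],"gripper":-1},
    {"slide":[0,0,0.6],"rot":[0,0,0],"gripper":-1},
    {"slide":[0,0,0.5],"rot":[0,0,0],"gripper":0.2},
    {"slide":[0,0,0.2],"rot":[0,0,0],"gripper":1},
    {"slide":[0,0,0],"rot":[0,0,0],"gripper":1},
    {"slide":[0,0,0],"rot":[0,0,0],"gripper":1},
    {"slide":[0,0,0],"rot":[0,0,0],"gripper":1},
    {"slide":[0,0,0],"rot":[0,0,0],"gripper":1},
    {"slide":[0,0,0],"rot":[0,0,0],"gripper":1},
    {"slide":[0,0,0],"rot":[0,0,0],"gripper":1},
    {"slide":[0,0,0],"rot":[0,0,0],"gripper":1},
    {"slide":[0,0,0],"rot":[0,0,0],"gripper":1},
  ],
)

```text
t: 11.72
position: [0.5044, 0.0247, 0.1253]
tcp_rot: [[-0.284, -0.959, -0.003], [-0.959, 0.284, 0.0], [0.001, 0.003, -1.0]]
wrist_force: [-5.0, 3.5, 2.8]
opening: 0.0109
```

step_arm(
  rows=[
    {"slide":[0,0,0],"rot":[0,0,0],"gripper":1},
    {"slide":[0,0,0],"rot":[0,0,0],"gripper":1},
  ],
)

```text
t: 11.98
position: [0.5044, 0.0247, 0.1253]
tcp_rot: [[-0.284, -0.959, -0.003], [-0.959, 0.284, 0.0], [0.001, 0.003, -1.0]]
wrist_force: [-5.1, 2.1, 3.1]
opening: 0.011
```

Run:
```python
from h import *
s=st()
a0=np.arctan2(.043,.155);r=np.hypot(.043,.155)
a=a0+np.radians(np.linspace(0,102,35))
x=-r*np.cos(a);z=r*np.sin(a)
# tool y = -chest x? 
print(np.array(s['tcp_rot'])[:,1])
print(np.c_[np.diff(x)*-1,-np.diff(z)]/.03 )
```

```text
t 11.97 p [0.5044 0.0247 0.1253] yaw -106.49117090109225 q [ 21.2052  16.1579 -23.8564  -0.0949 -50.1514 -37.6355] F [-5.087   2.0626  3.1472] T [ 0.9339  1.2316 -0.0843] op 0.011000656085232359
[-0.9589  0.2839  0.0031]
[[-0.0821 -0.2684]
 [-0.096  -0.2638]
 [-0.1097 -0.2584]
 [-0.1231 -0.2523]
 [-0.1361 -0.2455]
 [-0.1488 -0.238 ]
 [-0.161  -0.2299]
 [-0.1728 -0.2212]
 [-0.1842 -0.2118]
 [-0.195  -0.2019]
 [-0.2053 -0.1914]
 [-0.2151 -0.1804]
 [-0.2242 -0.1689]
 [-0.2327 -0.157 ]
 [-0.2406 -0.1446]
 [-0.2479 -0.1318]
 [-0.2544 -0.1186]
 [-0.2603 -0.1051]
 [-0.2654 -0.0914]
 [-0.2698 -0.0774]
 [-0.2735 -0.0631]
 [-0.2765 -0.0487]
 [-0.2786 -0.0342]
 [-0.28   -0.0196]
 [-0.2807 -0.0049]
 [-0.2805  0.0098]
 [-0.2796  0.0245]
 [-0.278   0.0391]
 [-0.2755  0.0536]
 [-0.2724  0.0679]
 [-0.2684  0.0821]
 [-0.2638  0.096 ]
 [-0.2584  0.1097]
 [-0.2523  0.1231]]
```

step_arm(
  rows=[
    {"slide":[0,-0.08,-0.27],"rot":[0,0,0],"gripper":1},
    {"slide":[0,-0.1,-0.26],"rot":[0,0,0],"gripper":1},
    {"slide":[0,-0.11,-0.26],"rot":[0,0,0],"gripper":1},
    {"slide":[0,-0.12,-0.25],"rot":[0,0,0],"gripper":1},
    {"slide":[0,-0.14,-0.245],"rot":[0,0,0],"gripper":1},
    {"slide":[0,-0.15,-0.24],"rot":[0,0,0],"gripper":1},
    {"slide":[0,0,0],"rot":[0,0,0],"gripper":1},
  ],
)

```text
t: 12.85
position: [0.5231, 0.019, 0.1707]
tcp_rot: [[-0.284, -0.959, -0.007], [-0.959, 0.284, 0.001], [0.002, 0.007, -1.0]]
wrist_force: [-7.9, 7.2, 0.3]
opening: 0.0109
```

Run:
```python
from h import *
s=st();d=shot('side','s6.png')
```

```text
t 12.85 p [0.5231 0.019  0.1707] yaw -106.5136743678307 q [ 19.7459  15.0444 -17.7599  -0.2045 -57.586  -36.1496] F [-7.8901  7.1739  0.2545] T [ 1.8326  2.5242 -0.0173] op 0.010875153863665136
```

View pics/s6.png

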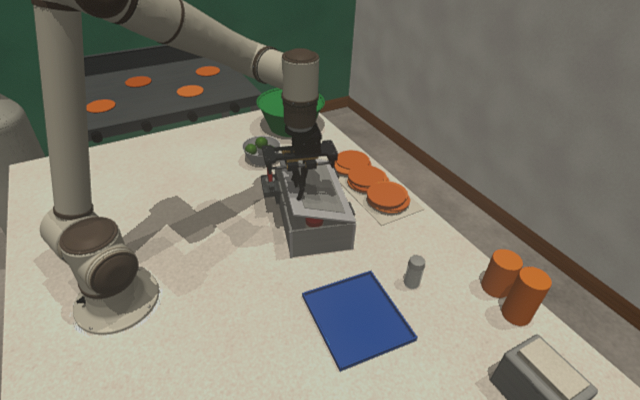

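step_arm(
  rows=[
    {"slide":[0,-0.16,-0.23],"rot":[0,0,0],"gripper":1},
    {"slide":[0,-0.17,-0.22],"rot":[0,0,0],"gripper":1},
    {"slide":[0,-0.18,-0.21],"rot":[0,0,0],"gripper":1},
    {"slide":[0,-0.195,-0.2],"rot":[0,0,0],"gripper":1},
    {"slide":[0,-0.205,-0.19],"rot":[0,0,0],"gripper":1},
    {"slide":[0,-0.215,-0.18],"rot":[0,0,0],"gripper":1},
    {"slide":[0,-0.225,-0.17],"rot":[0,0,0],"gripper":1},
    {"slide":[0,-0.23,-0.157],"rot":[0,0,0],"gripper":1},
    {"slide":[0,-0.24,-0.145],"rot":[0,0,0],"gripper":1},
    {"slide":[0,-0.25,-0.13],"rot":[0,0,0],"gripper":1},
    {"slide":[0,-0.255,-0.12],"rot":[0,0,0],"gripper":1},
    {"slide":[0,-0.26,-0.105],"rot":[0,0,0],"gripper":1},
  ],
)

```text
t: 14.4
position: [0.5979, -0.0037, 0.2358]
tcp_rot: [[-0.283, -0.959, -0.005], [-0.959, 0.283, -0.001], [0.002, 0.004, -1.0]]
wrist_force: [-8.7, 2.6, 6.4]
opening: 0.0107
```

Run:
```python
from h import *
s=st();d=shot('side','s7.png')
R=s['tcp_rot'];g=s['position']-.019*np.array(R)[:,2]
c=np.array([.5798,.0448,0]);y=np.radians(-16.75);X=np.array([np.cos(y),np.sin(y),0])
dx=(g-c)@X-.09;dz=g[2]-.1005
print('r',np.hypot(dx,dz),'lid deg',np.degrees(np.arctan2(dz,-dx))-15.5)
```

```text
t 14.4 p [ 0.5979 -0.0037  0.2358] yaw -106.4121222385709 q [ 15.1383  19.0446  -2.1181  -0.0208 -69.1208 -31.5433] F [-8.7044  2.6484  6.3552] T [ 1.0583  2.8424 -0.0277] op 0.01065299425270644
r 0.16506187112103332 lid deg 53.686708729099095
```

View pics/s7.png

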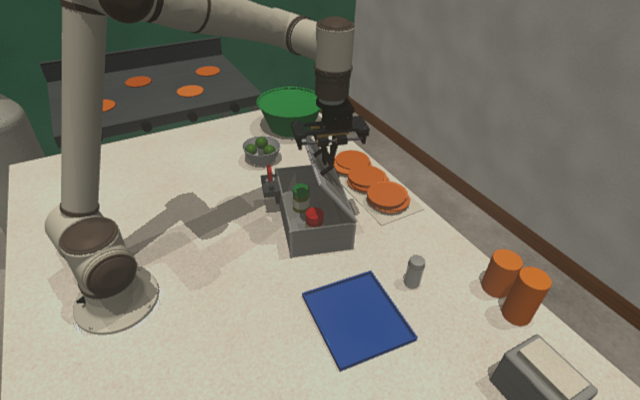

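step_arm(
  rows=[
    {"slide":[0,-0.265,-0.07],"rot":[0,0,0],"gripper":1},
    {"slide":[0,-0.27,-0.055],"rot":[0,0,0],"gripper":1},
    {"slide":[0,-0.273,-0.045],"rot":[0,0,0],"gripper":1},
    {"slide":[0,-0.276,-0.03],"rot":[0,0,0],"gripper":1},
    {"slide":[0,-0.28,-0.015],"rot":[0,0,0],"gripper":1},
    {"slide":[0,-0.28,0],"rot":[0,0,0],"gripper":1},
    {"slide":[0,-0.28,0.015],"rot":[0,0,0],"gripper":1},
    {"slide":[0,-0.28,0.03],"rot":[0,0,0],"gripper":1},
    {"slide":[0,-0.28,0.04],"rot":[0,0,0],"gripper":1},
    {"slide":[0,-0.278,0.05],"rot":[0,0,0],"gripper":1},
    {"slide":[0,-0.275,0.06],"rot":[0,0,0],"gripper":1},
    {"slide":[0,-0.27,0.075],"rot":[0,0,0],"gripper":1},
  ],
)

```text
t: 15.95
position: [0.6964, -0.0335, 0.236]
tcp_rot: [[-0.283, -0.959, 0.004], [-0.959, 0.283, -0.003], [0.002, -0.005, -1.0]]
wrist_force: [-3.6, -1.4, 6.6]
opening: 0.0109
```

step_arm(
  rows=[
    {"slide":[0,-0.27,0.085],"rot":[0,0,0],"gripper":1},
    {"slide":[0,-0.26,0.1],"rot":[0,0,0],"gripper":1},
    {"slide":[0,-0.26,0.11],"rot":[0,0,0],"gripper":1},
    {"slide":[0,0,0],"rot":[0,0,0],"gripper":1},
  ],
)

```text
t: 16.45
position: [0.7199, -0.0406, 0.2255]
tcp_rot: [[-0.284, -0.959, 0.004], [-0.959, 0.284, -0.004], [0.002, -0.005, -1.0]]
wrist_force: [0.7, -4.4, 3.9]
opening: 0.0109
```

```bash
cat >> h.py <<'E'
def lidang(s):
    R=s['tcp_rot'];g=s['position']-.019*np.array(R)[:,2]
    c=np.array([.5798,.0448,0]);y=np.radians(-16.75);X=np.array([np.cos(y),np.sin(y),0])
    dx=(g-c)@X-.09;dz=g[2]-.1005
    print('r',np.hypot(dx,dz),'lid deg',np.degrees(np.arctan2(dz,-dx))-15.5)
E
python3 - <<'E'
from h import *
s=st();lidang(s);d=shot('side','s8.png')
E
```

```text
t 16.45 p [ 0.7199 -0.0406  0.2255] yaw -106.48085781660845 q [  9.6875  31.4304  16.1302   0.255  -74.4818 -26.2358] F [ 0.6785 -4.387   3.9046] T [-0.9108  0.0148  0.0002] op 0.010856429244429288
r 0.15955222066277783 lid deg 99.97412245223069
```

View pics/s8.png

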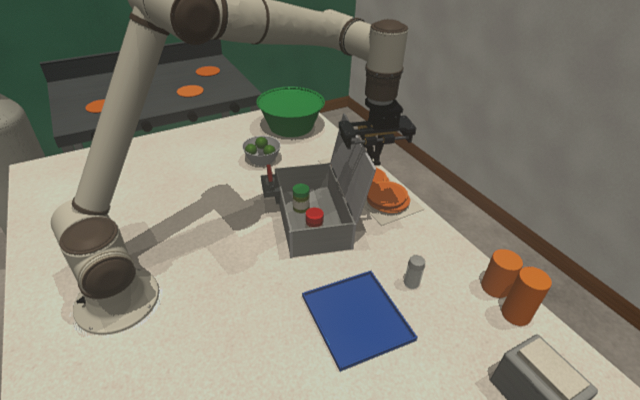

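step_arm(
  rows=[
    {"slide":[0,0,0],"rot":[0,0,0],"gripper":0.54},
    {"slide":[0,0,0],"rot":[0,0,0],"gripper":0.54},
    {"slide":[0,0,0],"rot":[0,0,0],"gripper":0.54},
  ],
)

```text
t: 16.88
position: [0.718, -0.0376, 0.2216]
tcp_rot: [[-0.283, -0.959, -0.001], [-0.959, 0.283, 0.0], [-0.0, 0.001, -1.0]]
wrist_force: [-0.3, -0.1, -0.0]
opening: 0.0195
```

Run:
```python
from h import *
s=st();lidang(s);d=shot('wrist','w9.png')
```

```text
t 16.88 p [ 0.718  -0.0376  0.2216] yaw -106.42501444421295 q [  9.8304  31.5215  15.8504  -0.0377 -74.3996 -26.2452] F [-0.3207 -0.0701 -0.0346] T [ 0.1178 -0.0443 -0.028 ] op 0.01953448128091001
r 0.15495926665340465 lid deg 99.75459167692777
```

View pics/w9.png

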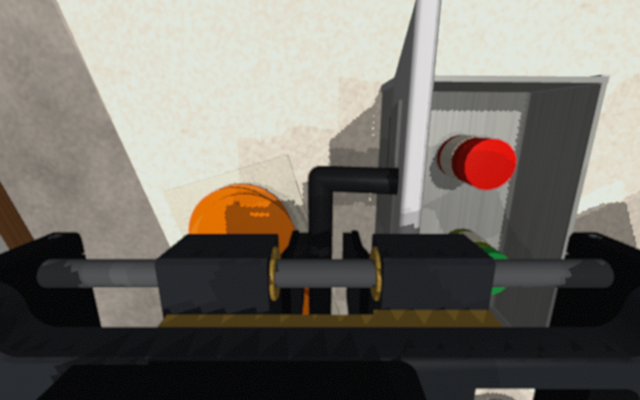

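step_arm(
  rows=[
    {"slide":[0,0,-0.4],"rot":[0,0,0],"gripper":0.54},
    {"slide":[0,0,-0.5],"rot":[0,0,0],"gripper":0.54},
    {"slide":[0,0,-0.7],"rot":[0,0,0],"gripper":0.54},
    {"slide":[0,0,-0.9],"rot":[0,0,0],"gripper":0.54},
    {"slide":[0,0,-0.9],"rot":[0,0,0],"gripper":0.54},
    {"slide":[0,0,0],"rot":[0,0,0],"gripper":0.54},
  ],
)

```text
t: 17.68
position: [0.7194, -0.0383, 0.3292]
tcp_rot: [[-0.283, -0.959, 0.008], [-0.959, 0.283, 0.0], [-0.003, -0.008, -1.0]]
wrist_force: [0.4, -0.5, 0.0]
opening: 0.02
```

step_arm(
  rows=[
    {"slide":[0,0.9,0],"rot":[0,0,0],"gripper":-1},
    {"slide":[0,0.9,0],"rot":[0,0,0],"gripper":-1},
    {"slide":[0,0.9,0],"rot":[0,0,0],"gripper":-1},
    {"slide":[0,0.9,0],"rot":[0,0,0],"gripper":-1},
    {"slide":[0,0.9,0],"rot":[0,0,0],"gripper":-1},
    {"slide":[0,0.9,0],"rot":[0,0,0],"gripper":-1},
    {"slide":[0,0.9,0],"rot":[0,0,0],"gripper":-1},
    {"slide":[0,0.9,0],"rot":[0,0,0],"gripper":-1},
    {"slide":[0,0,0],"rot":[0,0,0],"gripper":-1},
  ],
)

```text
t: 18.8
position: [0.5098, 0.0232, 0.3252]
tcp_rot: [[-0.282, -0.959, 0.001], [-0.959, 0.282, 0.001], [-0.001, -0.001, -1.0]]
wrist_force: [0.2, -0.3, 0.7]
opening: 0.0868
```

Run:
```python
from h import *
s=st();d=shot('top','t10.png');np.savez('pics/t10.npz',**d)
for k in ['jar_green','jar_red','lid']: print(k,bot.spot_in('top',k)[:2])
P=cloud(d);c=d['color'].astype(int);ok=d['range_z']>0
m=ok&(P[...,2]>.07)&(P[...,2]<.1)&(c[...,1]>1.4*c[...,0])&(c[...,1]>1.3*c[...,2])&(abs(P[...,0]-.58)<.2)&(abs(P[...,1]-.045)<.2)
print('green',m.sum(),P[m].mean(0),P[m].min(0),P[m].max(0),cv2.minEnclosingCircle((P[m][:,:2]*1000).astype(np.float32)))
m=ok&(P[...,2]>.07)&(P[...,2]<.1)&(c[...,0]>1.8*c[...,1])&(abs(P[...,0]-.58)<.2)&(abs(P[...,1]-.045)<.2)
print('red',m.sum(),P[m].mean(0),cv2.minEnclosingCircle((P[m][:,:2]*1000).astype(np.float32)))
s=bot.sense();d=shot('wrist','w10.png');np.savez('pics/w10.npz',pos=s['position'],rot=s['tcp_rot'],**d);print(bot.spot_in('wrist','jar_green'))
```

```text
t 18.8 p [0.5098 0.0232 0.3252] yaw -106.37591973478973 q [ 20.8471   7.3305  -4.876   -0.0133 -77.7238 -37.2202] F [ 0.2483 -0.3039  0.7381] T [ 0.0995 -0.1613  0.0061] op 0.08683487078534424
jar_green [{'box': [290.6, 197.6, 301.0, 202.4], 'conf': 0.46}]
jar_red []
lid [{'box': [267.3, 125.2, 392.0, 183.2], 'conf': 0.71}]
green 65 [0.5853 0.1077 0.0851] [0.5729 0.0896 0.0804] [0.5954 0.1235 0.0901] ((582.509765625, 106.35855102539062), 19.309877395629883)
red 0 [nan nan nan] ((0.0, 0.0), 0.0)
[{'box': [282.8, 203.9, 319.1, 256.1], 'conf': 0.68}]<stdin>:8: RuntimeWarning: Mean of empty slice.
  ret = um.true_divide(
```

View pics/t10.png

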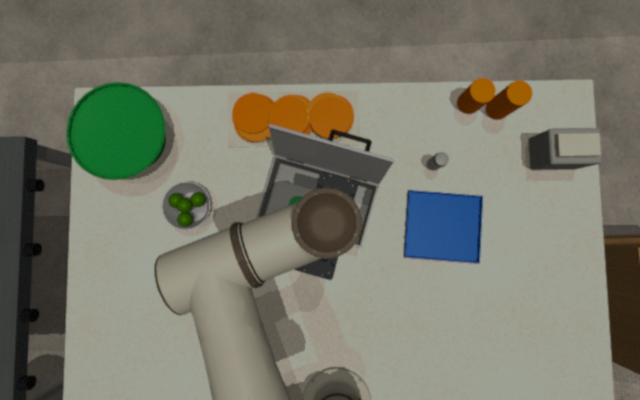

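View pics/w10.png

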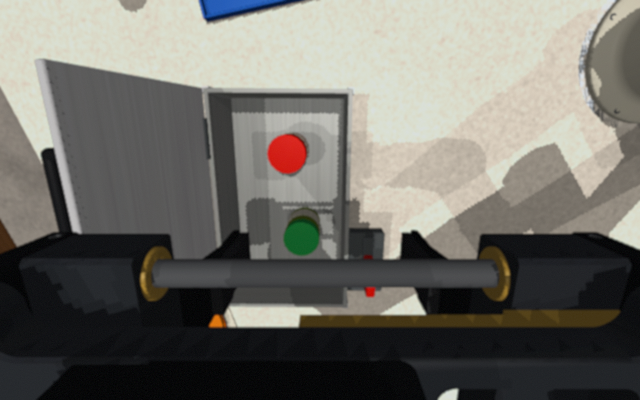

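```bash
cat > jar.py <<'E'
from h import *
C=np.array([.5798,.0448]);y=np.radians(-16.75);X=np.array([np.cos(y),np.sin(y)]);Y=np.array([-X[1],X[0]])
def loc(p): return np.array([(p[:2]-C)@X,(p[:2]-C)@Y])
def caps(d,s):
    P=cloud(d,s);c=d['color'].astype(int);ok=(d['range_z']>0)&(P[...,2]>.075)&(P[...,2]<.097)
    for n,m in dict(green=(c[...,1]>1.4*c[...,0])&(c[...,1]>1.3*c[...,2]),red=(c[...,0]>1.8*c[...,1])).items():
        m=(m&ok).astype(np.uint8);k,lab,stt,ce=cv2.connectedComponentsWithStats(m)
        i=1+np.argmax(stt[1:,4]);q=P[lab==i];(cx,cy),r=cv2.minEnclosingCircle((q[:,:2]*1000).astype(np.float32))
        print(n,len(q),q.mean(0),'circ',cx,cy,r,'chest',loc(np.array([cx,cy])/1000)*1000,loc(q.mean(0))*1000)
E
python3 - <<'E'
from jar import *
d=dict(np.load('pics/w10.npz'));s=dict(position=d['pos'],tcp_rot=d['rot']);caps(d,s)
P=cloud(d,s);ok=d['range_z']>0
# rim of chest: z~0.1
m=ok&(abs(P[...,2]-.1)<.004)&(P[...,0]>.4)&(P[...,0]<.75)&(P[...,1]<.25)
print(m.sum());r=cv2.minAreaRect((P[m][:,:2]*1000).astype(np.float32));print(r)
for u,v in [(350,92),(207,92),(340,300),(345,180)]: print(u,v,P[v,u],loc(P[v,u])*1000)
E
```

```text
green 983 [0.5684 0.1005 0.0852] circ 569.490234375 102.102294921875 25.471416473388672 chest [-26.3866  51.8998] [-26.9742  50.0909]
red 1190 [ 0.5509 -0.0176  0.0854] circ 551.5172729492188 -17.046884536743164 25.617725372314453 chest [ -9.2587 -67.3738] [ -9.7292 -68.0629]
3649
((555.4137573242188, 55.38511657714844), (304.7529296875, 230.9918975830078), 73.28842163085938)
350 92 [ 0.4519 -0.0672  0.0995] [ -90.1674 -144.1091]
207 92 [ 0.6172 -0.116   0.0999] [  82.1604 -143.1528]
340 300 [0.5419 0.2102 0.0895] [-83.9369 147.4687]
345 180 [0.4863 0.0376 0.0875] [-87.4204 -33.8525]
```

Run:
```python
from h import *
d=np.load('pics/w10.npz');print(d['tool_from_camera'])
s=st();delta(s,[.5695,.1015,.2])
```

```text
[[ 0.0003 -0.9652 -0.2614  0.0707]
 [ 1.     -0.      0.0013  0.0009]
 [-0.0012 -0.2614  0.9652 -0.1625]
 [ 0.      0.      0.      1.    ]]
t 19.1 p [0.5117 0.0229 0.324 ] yaw -106.48342083768331 q [ 20.7366   7.6107  -4.7159  -0.0004 -77.7171 -37.22  ] F [-0.0512 -0.4796  0.8247] T [ 0.0386 -0.0679  0.0043] op 0.08692290701588587
tool delta/0.03 [-3.0618 -1.1059  4.1317]
```

step_arm(
  rows=[
    {"slide":[-0.77,-0.28,0],"rot":[0,0,0],"gripper":-1},
    {"slide":[-0.77,-0.28,0],"rot":[0,0,0],"gripper":-1},
    {"slide":[-0.76,-0.27,0],"rot":[0,0,0],"gripper":-1},
    {"slide":[-0.76,-0.27,0],"rot":[0,0,0],"gripper":-1},
    {"slide":[0,0,0.12],"rot":[0,0,-1],"gripper":-1},
    {"slide":[0,0,0.12],"rot":[0,0,-1],"gripper":-1},
    {"slide":[0,0,0.12],"rot":[0,0,-1],"gripper":-1},
    {"slide":[0,0,0.12],"rot":[0,0,-1],"gripper":-1},
    {"slide":[0,0,0.12],"rot":[0,0,-1],"gripper":-1},
    {"slide":[0,0,0.12],"rot":[0,0,-1],"gripper":-1},
    {"slide":[0,0,0.12],"rot":[0,0,-1],"gripper":-1},
    {"slide":[0,0,0.12],"rot":[0,0,-1],"gripper":-1},
  ],
)

```text
t: 20.6
position: [0.5697, 0.1031, 0.2948]
tcp_rot: [[0.403, -0.915, -0.001], [-0.915, -0.403, -0.0], [-0.0, 0.001, -1.0]]
wrist_force: [-0.3, 0.8, 0.1]
opening: 0.0873
```

step_arm(
  rows=[
    {"slide":[0,0,0.12],"rot":[0,0,-1],"gripper":-1},
    {"slide":[0,0,0.12],"rot":[0,0,-1],"gripper":-1},
    {"slide":[0,0,0.12],"rot":[0,0,-1],"gripper":-1},
    {"slide":[0,0,0.12],"rot":[0,0,-1],"gripper":-1},
    {"slide":[0,0,0.12],"rot":[0,0,-1],"gripper":-1},
    {"slide":[0,0,0.12],"rot":[0,0,-1],"gripper":-1},
    {"slide":[0,0,0.12],"rot":[0,0,-1],"gripper":-1},
    {"slide":[0,0,0.12],"rot":[0,0,-1],"gripper":-1},
    {"slide":[0,0,0.12],"rot":[0,0,-1],"gripper":-1},
    {"slide":[0,0,0.12],"rot":[0,0,-1],"gripper":-1},
    {"slide":[0,0,0],"rot":[0,0,0],"gripper":-1},
  ],
)

```text
t: 21.98
position: [0.5694, 0.1028, 0.2587]
tcp_rot: [[0.959, -0.283, -0.001], [-0.283, -0.959, -0.001], [-0.001, 0.001, -1.0]]
wrist_force: [-1.0, 0.4, -0.4]
opening: 0.0872
```

Run:
```python
from jar import *
s=st();d=shot('wrist','w11.png');caps(d,s)
delta(s,[.5695,.1015,.2])
```

```text
t 21.98 p [0.5694 0.1028 0.2587] yaw -16.467311914001996 q [ 26.2663  16.2285  -2.8404  -0.0063 -71.0119  47.2685] F [-0.9577  0.3694 -0.4474] T [ 0.0112  0.0199 -0.0034] op 0.08722846929498103
green 1547 [0.5706 0.1024 0.0854] circ 569.5547485351562 102.63846588134766 25.444679260253906 chest [-26.4794  52.4318] [-25.413  52.515]
red 1703 [ 0.553  -0.0161  0.0851] circ 551.5635986328125 -16.840232849121094 25.768863677978516 chest [ -9.2739 -67.1625] [ -8.0933 -66.0128]
tool delta/0.03 [0.0186 0.0393 1.957 ]
```

View pics/w11.png

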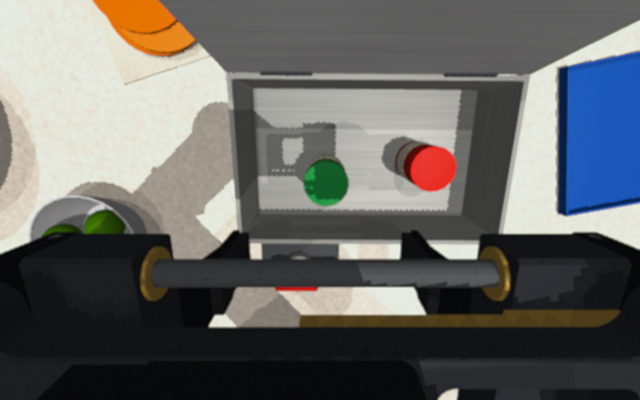

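step_arm(
  rows=[
    {"slide":[0,0,0.9],"rot":[0,0,0],"gripper":-1},
    {"slide":[0,0,0.9],"rot":[0,0,0],"gripper":-1},
    {"slide":[0,0,0.9],"rot":[0,0,0],"gripper":-1},
    {"slide":[0,0,0.8],"rot":[0,0,0],"gripper":-1},
    {"slide":[0,0,0.7],"rot":[0,0,0],"gripper":-1},
    {"slide":[0,0,0.6],"rot":[0,0,0],"gripper":-1},
    {"slide":[0,0,0.5],"rot":[0,0,0],"gripper":-1},
    {"slide":[0,0,0.4],"rot":[0,0,0],"gripper":-1},
  ],
)

```text
t: 23.02
position: [0.5691, 0.102, 0.088]
tcp_rot: [[0.959, -0.284, 0.0], [-0.284, -0.959, -0.0], [0.0, 0.0, -1.0]]
wrist_force: [0.2, 0.4, 0.4]
opening: 0.087
```

step_arm(
  rows=[
    {"slide":[0,0,0.4],"rot":[0,0,0],"gripper":-1},
    {"slide":[0,0,0.4],"rot":[0,0,0],"gripper":-1},
    {"slide":[0,0,0.4],"rot":[0,0,0],"gripper":-1},
    {"slide":[0,0,0.29],"rot":[0,0,0],"gripper":-1},
    {"slide":[0,0,0],"rot":[0,0,0],"gripper":-1},
    {"slide":[0,0,0],"rot":[0,0,0],"gripper":-1},
  ],
)

```text
t: 23.78
position: [0.5692, 0.1018, 0.0443]
tcp_rot: [[0.959, -0.283, 0.001], [-0.283, -0.959, 0.0], [0.001, -0.0, -1.0]]
wrist_force: [-0.9, -0.5, 0.5]
opening: 0.087
```

step_arm(
  newtons=20,
  rows=[
    {"slide":[0,0,0],"rot":[0,0,0],"gripper":0.4},
    {"slide":[0,0,0],"rot":[0,0,0],"gripper":0.4},
    {"slide":[0,0,0],"rot":[0,0,0],"gripper":0.4},
    {"slide":[0,0,0],"rot":[0,0,0],"gripper":0.4},
    {"slide":[0,0,0],"rot":[0,0,0],"gripper":1},
    {"slide":[0,0,0],"rot":[0,0,0],"gripper":1},
    {"slide":[0,0,0],"rot":[0,0,0],"gripper":1},
  ],
)

```text
t: 24.65
position: [0.5688, 0.1018, 0.044]
tcp_rot: [[0.959, -0.283, 0.0], [-0.283, -0.959, 0.0], [0.0, -0.0, -1.0]]
wrist_force: [-0.5, -0.6, 0.6]
opening: 0.0516
```

Run:
```python
from jar import *
s=st();d=shot('wrist','w12.png')
```

```text
t 24.65 p [0.5688 0.1018 0.044 ] yaw -16.45195000641115 q [ 26.1958  28.2095 -18.6785  -0.0012 -43.1076  47.3532] F [-0.5155 -0.5835  0.5749] T [ 0.0571  0.1049 -0.0136] op 0.05158006302711034
```

View pics/w12.png

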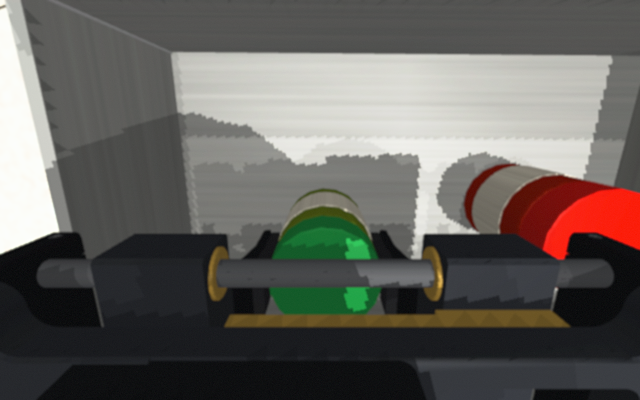

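step_arm(
  newtons=25,
  rows=[
    {"slide":[0,0,0],"rot":[0,0,0],"gripper":1},
    {"slide":[0,0,0],"rot":[0,0,0],"gripper":1},
    {"slide":[0,0,-0.2],"rot":[0,0,0],"gripper":1},
    {"slide":[0,0,-0.4],"rot":[0,0,0],"gripper":1},
    {"slide":[0,0,-0.6],"rot":[0,0,0],"gripper":1},
    {"slide":[0,0,-0.7],"rot":[0,0,0],"gripper":1},
    {"slide":[0,0,-0.8],"rot":[0,0,0],"gripper":1},
    {"slide":[0,0,-0.9],"rot":[0,0,0],"gripper":1},
    {"slide":[0,0,-0.9],"rot":[0,0,0],"gripper":1},
    {"slide":[0,0,-0.8],"rot":[0,0,0],"gripper":1},
    {"slide":[0,0,-0.6],"rot":[0,0,0],"gripper":1},
    {"slide":[0,0,-0.3],"rot":[0,0,0],"gripper":1},
  ],
)

```text
t: 26.2
position: [0.5689, 0.1017, 0.2315]
tcp_rot: [[0.959, -0.283, 0.002], [-0.283, -0.959, 0.001], [0.001, -0.001, -1.0]]
wrist_force: [-0.5, -0.0, -3.2]
opening: 0.0518
```

Run:
```python
from jar import *
s=st();d=shot('side','s13.png');delta(s,[.507,-.3245,.2])
```

```text
t 26.2 p [0.5689 0.1017 0.2315] yaw -16.458706984969567 q [ 26.1883  17.0491  -5.6427  -0.0076 -67.1963  47.3559] F [-0.4783 -0.0349 -3.1519] T [-0.0093 -0.0206 -0.0052] op 0.05177066185339351
tool delta/0.03 [ 2.0464 14.2113  1.0319]
```

View pics/s13.png

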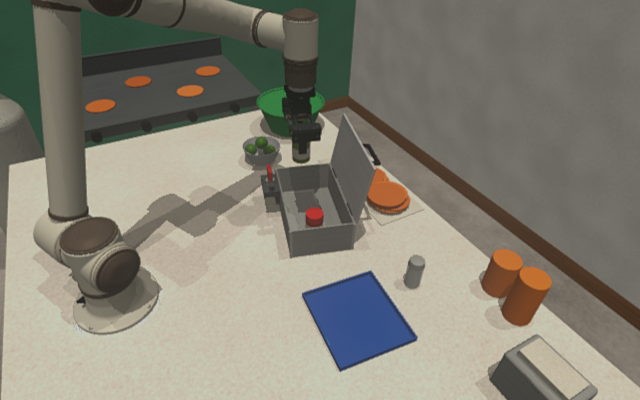

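step_arm(
  rows=[
    {"slide":[0,0.3,0],"rot":[0,0,0],"gripper":1},
    {"slide":[0,0.6,0],"rot":[0,0,0],"gripper":1},
    {"slide":[0,0.8,0],"rot":[0,0,0],"gripper":1},
    {"slide":[0,0.8,0],"rot":[0,0,0],"gripper":1},
    {"slide":[0,0.8,0],"rot":[0,0,0],"gripper":1},
    {"slide":[0,0.8,0],"rot":[0,0,0],"gripper":1},
    {"slide":[0,0.8,0],"rot":[0,0,0],"gripper":1},
    {"slide":[0,0.8,0],"rot":[0,0,0],"gripper":1},
    {"slide":[0,0.8,0],"rot":[0,0,0],"gripper":1},
    {"slide":[0,0.8,0],"rot":[0,0,0],"gripper":1},
    {"slide":[0,0.8,0],"rot":[0,0,0],"gripper":1},
    {"slide":[0,0.8,0],"rot":[0,0,0],"gripper":1},
  ],
)

```text
t: 27.75
position: [0.4919, -0.1563, 0.23]
tcp_rot: [[0.959, -0.284, 0.0], [-0.284, -0.959, -0.0], [0.0, 0.0, -1.0]]
wrist_force: [0.3, 0.1, -2.8]
opening: 0.0517
```

step_arm(
  rows=[
    {"slide":[0.2,0.8,0],"rot":[0,0,0],"gripper":1},
    {"slide":[0.3,0.8,0],"rot":[0,0,0],"gripper":1},
    {"slide":[0.3,0.8,0],"rot":[0,0,0],"gripper":1},
    {"slide":[0.3,0.8,0],"rot":[0,0,0],"gripper":1},
    {"slide":[0.3,0.8,0],"rot":[0,0,0],"gripper":1},
    {"slide":[0.3,0.6,0],"rot":[0,0,0],"gripper":1},
    {"slide":[0.2,0.4,0],"rot":[0,0,0],"gripper":1},
    {"slide":[0.15,0.2,0],"rot":[0,0,0],"gripper":1},
    {"slide":[0,0,0],"rot":[0,0,0],"gripper":1},
    {"slide":[0,0,0],"rot":[0,0,0],"gripper":1},
  ],
)

```text
t: 29.0
position: [0.508, -0.3208, 0.2299]
tcp_rot: [[0.959, -0.283, -0.0], [-0.283, -0.959, 0.0], [-0.0, -0.0, -1.0]]
wrist_force: [0.2, 0.6, -2.9]
opening: 0.0518
```

Run:
```python
from jar import *
s=st();d=shot('wrist','w14.png');d=shot('side','s14.png');delta(s,[.507,-.3245,.043])
```

```text
t 29.0 p [ 0.508  -0.3208  0.2299] yaw -16.415319315580646 q [-16.8575  19.4135  -2.4313  -0.0124 -68.1704  90.4468] F [ 0.1691  0.5852 -2.944 ] T [ 0.0009 -0.0268  0.0243] op 0.05181139339925133
tool delta/0.03 [0.0051 0.1277 6.2313]
```

View pics/w14.png

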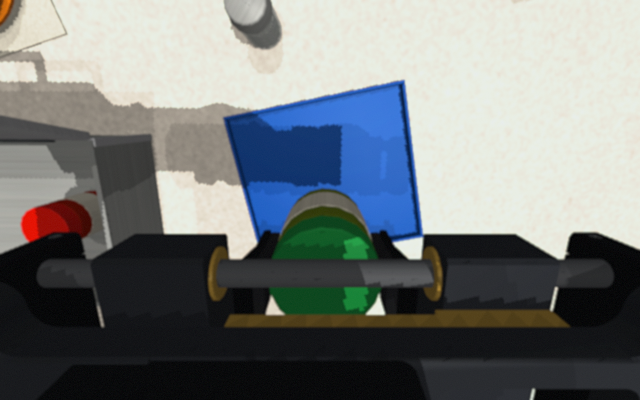

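View pics/s14.png

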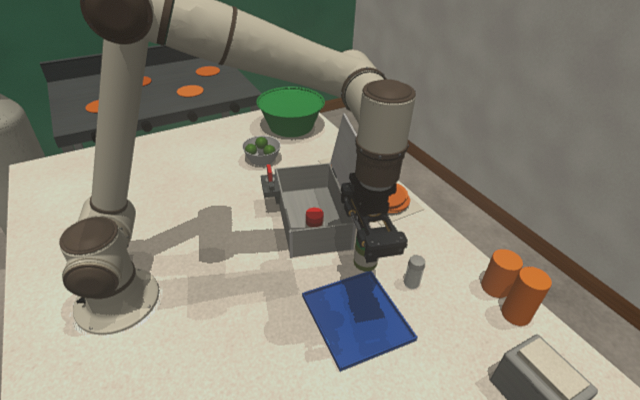

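step_arm(
  rows=[
    {"slide":[0,0.12,0.4],"rot":[0,0,0],"gripper":1},
    {"slide":[0,0,0.8],"rot":[0,0,0],"gripper":1},
    {"slide":[0,0,0.9],"rot":[0,0,0],"gripper":1},
    {"slide":[0,0,0.9],"rot":[0,0,0],"gripper":1},
    {"slide":[0,0,0.9],"rot":[0,0,0],"gripper":1},
    {"slide":[0,0,0.7],"rot":[0,0,0],"gripper":1},
    {"slide":[0,0,0.5],"rot":[0,0,0],"gripper":1},
    {"slide":[0,0,0.4],"rot":[0,0,0],"gripper":1},
    {"slide":[0,0,0.25],"rot":[0,0,0],"gripper":1},
    {"slide":[0,0,0.15],"rot":[0,0,0],"gripper":1},
    {"slide":[0,0,0],"rot":[0,0,0],"gripper":1},
    {"slide":[0,0,0],"rot":[0,0,0],"gripper":1},
  ],
)

```text
t: 30.6
position: [0.5074, -0.325, 0.0535]
tcp_rot: [[0.959, -0.283, 0.001], [-0.283, -0.959, -0.0], [0.001, 0.0, -1.0]]
wrist_force: [0.1, -0.5, -2.9]
opening: 0.0519
```

step_arm(
  rows=[
    {"slide":[0,0,0.05],"rot":[0,0,0],"gripper":1},
    {"slide":[0,0,0.05],"rot":[0,0,0],"gripper":1},
    {"slide":[0,0,0.05],"rot":[0,0,0],"gripper":1},
    {"slide":[0,0,0.05],"rot":[0,0,0],"gripper":1},
    {"slide":[0,0,0],"rot":[0,0,0],"gripper":1},
  ],
)

```text
t: 31.22
position: [0.5069, -0.3248, 0.0467]
tcp_rot: [[0.959, -0.283, -0.0], [-0.283, -0.959, 0.0], [-0.0, -0.0, -1.0]]
wrist_force: [0.7, -1.4, -2.6]
opening: 0.0513
```

step_arm(
  rows=[
    {"slide":[0,0,0.04],"rot":[0,0,0],"gripper":1},
    {"slide":[0,0,0.04],"rot":[0,0,0],"gripper":1},
    {"slide":[0,0,0],"rot":[0,0,0],"gripper":1},
  ],
)

```text
t: 31.6
position: [0.5068, -0.3248, 0.0444]
tcp_rot: [[0.959, -0.283, -0.0], [-0.283, -0.959, 0.0], [-0.0, -0.0, -1.0]]
wrist_force: [-0.8, -0.3, -2.7]
opening: 0.0514
```

step_arm(
  rows=[
    {"slide":[0,0,0.03],"rot":[0,0,0],"gripper":1},
    {"slide":[0,0,0],"rot":[0,0,0],"gripper":1},
  ],
)

```text
t: 31.85
position: [0.5069, -0.3248, 0.0436]
tcp_rot: [[0.959, -0.283, -0.0], [-0.283, -0.959, 0.0], [-0.0, -0.0, -1.0]]
wrist_force: [-0.4, -0.0, -3.3]
opening: 0.0518
```

step_arm(
  rows=[
    {"slide":[0,0,0.03],"rot":[0,0,0],"gripper":1},
    {"slide":[0,0,0],"rot":[0,0,0],"gripper":1},
  ],
)

```text
t: 32.1
position: [0.5071, -0.3249, 0.0431]
tcp_rot: [[0.959, -0.283, 0.0], [-0.283, -0.959, -0.0], [0.0, 0.0, -1.0]]
wrist_force: [0.3, -0.1, -0.7]
opening: 0.0515
```

step_arm(
  rows=[
    {"slide":[0,0,0.01],"rot":[0,0,0],"gripper":1},
    {"slide":[0,0,0],"rot":[0,0,0],"gripper":-1},
    {"slide":[0,0,0],"rot":[0,0,0],"gripper":-1},
    {"slide":[0,0,0],"rot":[0,0,0],"gripper":-1},
    {"slide":[0,0,0],"rot":[0,0,0],"gripper":-1},
    {"slide":[0,0,0],"rot":[0,0,0],"gripper":-1},
    {"slide":[0,0,-0.3],"rot":[0,0,0],"gripper":-1},
    {"slide":[0,0,-0.6],"rot":[0,0,0],"gripper":-1},
    {"slide":[0,0,-0.9],"rot":[0,0,0],"gripper":-1},
    {"slide":[0,0,-0.9],"rot":[0,0,0],"gripper":-1},
    {"slide":[0,0,-0.9],"rot":[0,0,0],"gripper":-1},
    {"slide":[0,0,-0.9],"rot":[0,0,0],"gripper":-1},
  ],
)

```text
t: 33.6
position: [0.507, -0.3249, 0.1792]
tcp_rot: [[0.959, -0.283, 0.001], [-0.283, -0.959, -0.0], [0.001, 0.0, -1.0]]
wrist_force: [0.4, -0.4, -0.6]
opening: 0.0868
```

step_arm(
  rows=[
    {"slide":[-0.7,0,-0.7],"rot":[0,0,0],"gripper":-1},
    {"slide":[-0.7,0,-0.7],"rot":[0,0,0],"gripper":-1},
    {"slide":[-0.7,0,-0.5],"rot":[0,0,0],"gripper":-1},
    {"slide":[-0.7,0,0],"rot":[0,0,0],"gripper":-1},
    {"slide":[0,0,0],"rot":[0,0,0],"gripper":-1},
  ],
)

```text
t: 34.22
position: [0.4255, -0.3008, 0.2358]
tcp_rot: [[0.959, -0.283, 0.002], [-0.283, -0.959, -0.001], [0.002, -0.0, -1.0]]
wrist_force: [0.3, 0.0, -0.2]
opening: 0.0871
```

Run:
```python
from jar import *
s=st();shot('side','s15.png');d=shot('top','t15.png');print(bot.spot_in('top','jar_green'),bot.spot_in('top','jar_red'))
s=bot.sense();d=shot('wrist','w15.png');caps(d,s)
```

```text
t 34.23 p [ 0.4255 -0.3008  0.2358] yaw -16.46312178178905 q [-17.4054  11.2758 -12.8428  -0.0034 -65.7749  90.9436] F [ 0.2992  0.0352 -0.1862] T [-0.0357 -0.0586 -0.0161] op 0.0871226081456005
[{'box': [441.2, 215.7, 462.8, 223.5], 'conf': 0.53}] [{'box': [331.1, 202.3, 350.9, 220.3], 'conf': 0.56}, {'box': [268.8, 225.9, 294.6, 236.2], 'conf': 0.35}]
green 2151 [ 0.5078 -0.324   0.0845] circ 507.2880554199219 -324.01409912109375 25.50244140625 chest [  36.8555 -374.0635] [  37.3339 -373.9321]
red 2306 [ 0.5509 -0.0219  0.0847] circ 550.5797729492188 -18.242218017578125 26.379989624023438 chest [ -9.8119 -68.7886] [ -8.4299 -72.2179]
```

View pics/s15.png

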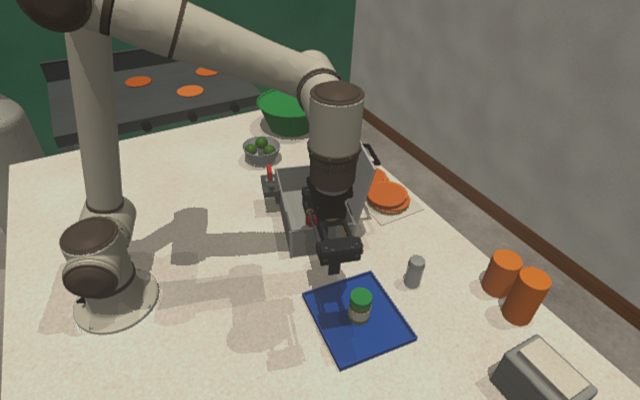

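View pics/t15.png

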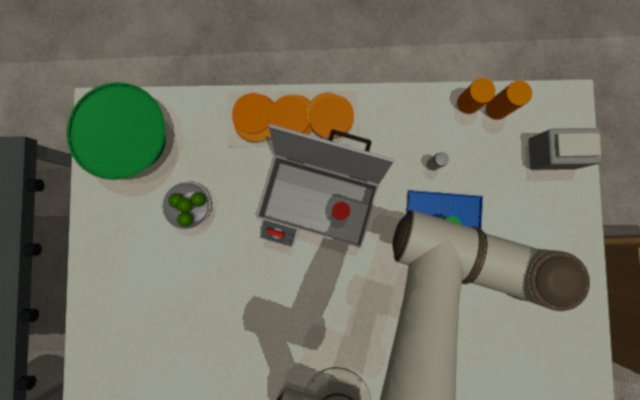

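View pics/w15.png

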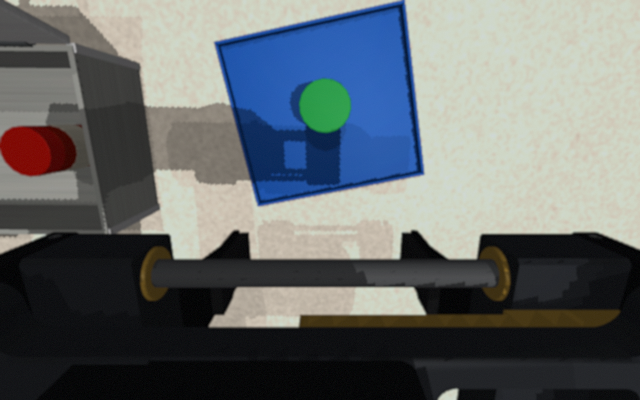

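The side picture shows the jar upright on the tray at (360,305). The wrist picture shows its cap at (325,105), near the tray's centre. The top picture shows the lid standing open at (330,155), the red knob crosswise at (275,233), the red-capped jar at (341,211), and the bowl and shaker where they were.

```bash
python3 -c "
from rig import bot
print(bot.hand_in())"
```

```text
the job is handed in; nothing more can be done
None
```

The job is done and handed in at about 34 s of the 72 s allowed. No verdict was reported.

- **Latch:** I turned the red knob clockwise until the tool was at about -106.4° yaw, within about half a degree of the full quarter turn. The last pictures show the bar crosswise, with the ear clear of the lid.
- **Lid:** I raised it by the lift bar to about 100°, past upright, and it stayed open after I let go.
- **Green-capped jar:** I lifted it out and lowered it onto the tray in small steps, with the wrist force no more than about 3 N. It stands upright at (0.507, -0.324), about 1 mm from the tray's measured centre. Its cap top reads 84.5 mm high, as expected for a jar standing on the tray floor.
- **Other things:** The red-capped jar read within about 2 mm of its earlier position, which is the camera's accuracy. The shaker and bowl look unmoved in the pictures; I did not re-measure them.
- **Disagreements:** The wrist and top cameras differed by 2–4 mm on the knob and by about 15 mm on the green jar. The top camera's view of that jar was partly blocked by the arm, so I went by the wrist camera.

The arm is clear of everything, at TCP (0.426, -0.301, 0.236), with the wrist force near zero.

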